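Find the bulge of a test sieve on the roundness stand

ROBOT

A 6-joint arm with a two-finger parallel gripper is mounted at the origin on the work surface. World frame = base frame: x ahead of the robot, y to its left, z up, the work surface at z = 0. Lengths are in m, angles in rad, forces in N, time in s.
With the tool pointing down it reaches from about 0.25 to 0.8 m from the base axis. Payload 8.5 kg.
Tool frame: the origin (TCP) lies midway between the tips of the shut fingers; the grasp point (between the pads) lies 19 mm behind it; y points along the fingers, z is the direction in which the jaws open and shut, and the axes are right-handed (so a half turn about y gives the same grasp; the last joint's range is limited). The gripper opens to 85 mm and grips with 20 to 120 N. Pads are 22 mm wide; open, the fingers measure 114 mm over their backs; the gripper's body (76 mm by 85 mm) begins 54 mm behind the grasp point. The pads swing forward as they close: fully open they stand 13 mm farther back than shut.
Start: joints at [1.285, 0.238, -0.013, 1.319, 0, 1.571], TCP at [0.148, 0.504, 0.231] pointing down, gripper open.
Joint ranges: [-2.66, 2.66], [-1.03, 1.9], [-1.14, 1.46], [-1.82, 2.27], [-1.45, 1.34], [-3.14, 3.14]. Speed limits (rad/s): [2.22, 2.22, 2.79, 3.14, 3.14, 3.14].

INTERFACE

Orientations are given as [roll, pitch, yaw] about the fixed x, y, z axes, in that order (R = Rz(yaw) Ry(pitch) Rx(roll)).
In Python, from rig import get_obs, get_image, close_job gives the robot as it stands.
- The arm moves only by the tool jog_arm, never from a script. Its argument "deltas" is one flat list of numbers, 6 for each row, row after row: the shift along the world's x, y, z in cm, then the turn, a rotation vector about the world's x, y, z in rad. A call has 1 to 20 rows; each row shifts and turns the commanded pose from where the row before left it; what a row does not reach is not made up. A row lasts 1/8 s, in which the tool goes at most 62.5 mm and 10.7 degrees, less where a joint would pass 70% of its speed; a pose out of reach is approached as far as the arm can. A call with a gripper value outside its range is refused whole. "grip" is the finger opening in cm, from 0 to 8.54, set as the call begins (left out, the last holds). The fingers move at their own pace and stop on an object; "grip_force" is the grip in N (left out, the last holds). Time passes only in rows, so rows that do not move let the fingers close. It gives the time, the measured TCP pose, the force and the opening at its end, in the units of the state.
- get_obs(): the state, without advancing time (a new reading comes with each control period).
- get_image(name): name is "scene" or "top"; returns a dict with "pixels" (420x560x3 uint8, red, green, blue), "fx", "fy", "cx", "cy" (pixels), "rvec" (rotation vector, rad) and "tvec" (3), from world to camera coordinates, as OpenCV has them. Camera axes: x right, y down, z forward; pixel columns grow to the right and rows downward; lengths in m; the calibration is good to about 2 mm. A picture is of the moment at which its call begins. There is no depth.
- close_job(): hands the job in, once; it reports no verdict.
The state is a dict: "t": time; "q": joint angles; "dq": joint speeds; "joint_efforts": joint torques, N m; "tool_pos": TCP position; "ee_rot": TCP orientation; "ft_force": force on the tool from outside, world axes, zero at the start; "torque": the same for the moment, N m; "opening": finger opening in m.
Only numpy, scipy, OpenCV 4.12 (cv2) and the standard library are available. Lean on these libraries where they do the work, as an engineer would, in place of code of your own. Each camera call takes 0.05 s, during which the arm holds its last target.

TASK

This test sieve has been dropped. Slide the dial gauge fully home against the sieve by pushing its blue handle, then slowly turn the turntable by pushing its red peg until the highest bulge of the rim stands right at the gauge's stylus; there is also a smaller bulge that is not wanted. Push with shut fingers rather than gripping, gently, never with more than 40 N in all; turn no faster than about one turn in 6 s, leave the turntable resting there and do not disturb the bowl, jar or brush.

Things in the scene. Friction and masses are not known exactly. Their poses are not given: they have to be found in the camera images.
- stand: Roundness stand, fixed to the table: grey base plate 170 x 360 x 12 mm. Origin on the table under the turntable's vertical axis; z up; +y points from the axis to the dial gauge, which slides along this line. Highest part is the red peg (103 mm).
- axis (a point): Point on the turntable's axis, 63 mm above the table, level with the top of the steel clamp bar (26 x 196 mm) that lies across the sieve. Around it stands a black clamp nut, 36 mm across, 63 to 81 mm high. Sieve: brass, 200 mm across, rim top 55 mm high, clamped to the turntable, with two smooth outward bulges: the wanted one 6 mm high, the other 3 mm, each spread over about 40 degrees of the rim. Where they lie relative to the red peg is unknown.
- peg (a point): Middle of the red upright peg on the clamp bar, 16 mm across, 63 to 103 mm above the table (this point at 83 mm), 60 mm from the axis. Pushing it sideways turns turntable and sieve: about 3 to 5 N while moving on the round rim, up to about 3 N more while the highest bulge climbs onto the stylus, and less than on the round rim once it is past the top. The turntable stays where it is left.
- turntable (a joint): Turning angle of turntable and sieve, rad, counter-clockwise from above positive, no stops; at 0 the peg points along the stand's -y. Says nothing about where the bulge is.
- handle (a point): Middle of the blue upright handle of the dial gauge's carriage, 16 mm across, 42 to 87 mm above the table (this point at 65 mm). Push it towards the axis (stand's -y); it slides with about 9 to 13 N of resistance and ends at a hard stop, where the handle is 192.5 mm from the axis. The dial (52 mm across, top 61 mm high, red needle) sits 45 mm in front of the handle.
- carriage (a joint): Slide of the gauge carriage, m: 0 is fully back, 0.025 fully home against its stop.
- stylus (a joint): How far the spring stylus of the gauge (at the level of the lower rim, on the line from the axis along the stand's +y) is pushed in, m: 0 free, about 0.0011 on the round rim with the carriage home, about 0.0040 at the small bulge's top, about 0.0069 at the highest bulge's top. The red needle of the dial turns counter-clockwise 0.45 rad per mm pushed in.
- bowl: Green bowl, 104 mm across, 50 mm high, standing loose; origin under its centre.
- jar: Amber jar with white cap, 60 mm across, 85 mm high, loose; origin under its centre.
- brush: Sieve brush, 160 mm long, lying loose along its own x; origin under its centre.

How it is judged:
On the way, in this order (a step that is already met when the one before it is completed fails the run):
1. the gauge carriage is pushed home (value of joint carriage above 0.0235 m), for 0.2 s.
2. the highest bulge stands at the stylus (value of joint carriage above 0.0235 m and value of joint stylus above 0.0055 m), for 0.2 s.
At the end, for the whole second after the job is handed in: The carriage is within 1.5 mm of its stop, the highest bulge holds the stylus pushed in by more than 5.5 mm (its top, about 6.9 mm, within about 9 degrees of the stylus) and the turntable is at rest (all of step 2 and velocity of joint turntable between -0.05 and 0.05 rad/s); the robot touches nothing.
It fails at once if the gripper pushes on the stand, its turntable or gauge with more than 40 N (summed over both fingers) (contact force between the fingers and stand above 40 N).
It fails at once if the turntable is turned fast (over 2.5 rad/s) (velocity of joint turntable above 2.5 rad/s or velocity of joint turntable below -2.5 rad/s).
It fails at once if the bowl is moved by more than 20 mm (distance of bowl from where it was at the start of the episode above 0.02 m).
It fails at once if the jar is moved by more than 20 mm (distance of jar from where it was at the start of the episode above 0.02 m).
It fails at once if the brush is moved by more than 20 mm (distance of brush from where it was at the start of the episode above 0.02 m).
It also fails if it takes over 72 s, if anything falls off the work surface, if the arm or the gripper's body presses on something with over 40 N, if the wrist force passes 120 N, or if a joint passes its speed limit or range.

## Working session

There is one attempt and no reset: what is moved stays moved. The work goes in short steps, Python scripts to look and compute and a tool call to move; the robot and the scene stay as the last step left them, time stands still between calls to the robot, and variables do not carry over. Pictures are saved under pics/ and viewed, and the job is handed in when it is done.

Besides the shell and the picture viewer there is one more tool, called after "Call:" by a JSON object that holds its "fn" and its "kwargs". jog_arm: Moves the arm, as the interface text tells. Its arguments: {"type":"object","properties":{"deltas":{"type":"array"},"grip":{"type":"number"},"grip_force":{"type":"number"}},"required":["deltas"]}

```bash
mkdir -p pics; cat > h.py <<'E'
import numpy as np, cv2
from rig import get_obs, get_image, close_job
def snap(name,fn,crop=None,sc=1):
    im=get_image(name); p=im["pixels"][:,:,::-1].copy()
    np.savez('cal_'+name+'.npz',**{k:np.array(v) for k,v in im.items()})
    if crop: x0,y0,x1,y1=crop; p=p[y0:y1,x0:x1]
    if sc!=1: p=cv2.resize(p,None,fx=sc,fy=sc,interpolation=cv2.INTER_CUBIC)
    cv2.imwrite('pics/'+fn,p); return im
def ray(im,u,v,z):
    R=cv2.Rodrigues(np.array(im["rvec"],float))[0]; t=np.array(im["tvec"],float).ravel()
    c=-R.T@t; d=R.T@np.array([(u-im["cx"])/im["fx"],(v-im["cy"])/im["fy"],1]); return c+d*(z-c[2])/d[2]
def proj(im,P):
    K=np.array([[im["fx"],0,im["cx"]],[0,im["fy"],im["cy"]],[0,0,1]],float)
    return cv2.projectPoints(np.array(P,float).reshape(-1,3),np.array(im["rvec"],float),np.array(im["tvec"],float),K,None)[0].reshape(-1,2)
E
python3 - <<'E'
from h import *
snap("scene","s0.png",sc=1.4);snap("top","t0.png",sc=1.4);o=get_obs();print(o["t"],o["tool_pos"],o["ee_rot"],o["ft_force"],o["opening"])
E
```

```text
0.1 [0.14789299 0.50334264 0.23074958] [-1.57208371e+00  1.06859532e-05 -2.85788225e-01] [-0.69348787  1.09303027  0.13977858] 0.08550414982042001
```

View pics/s0.png

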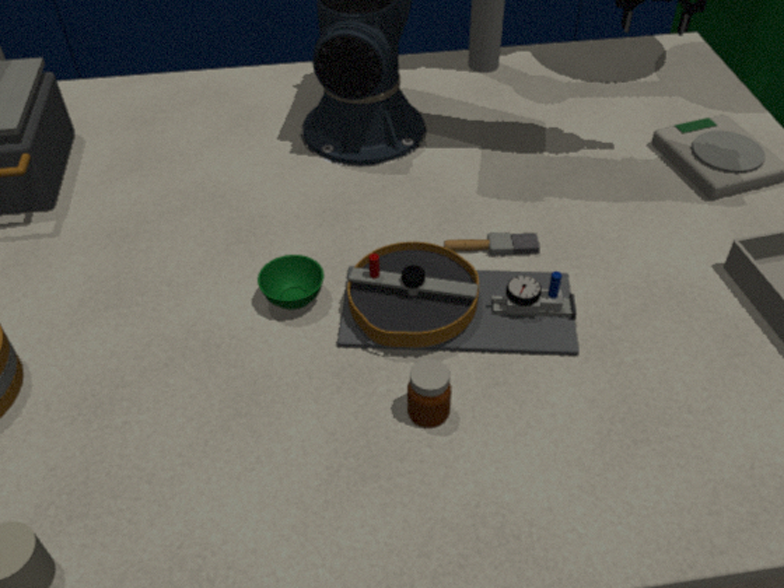

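View pics/t0.png

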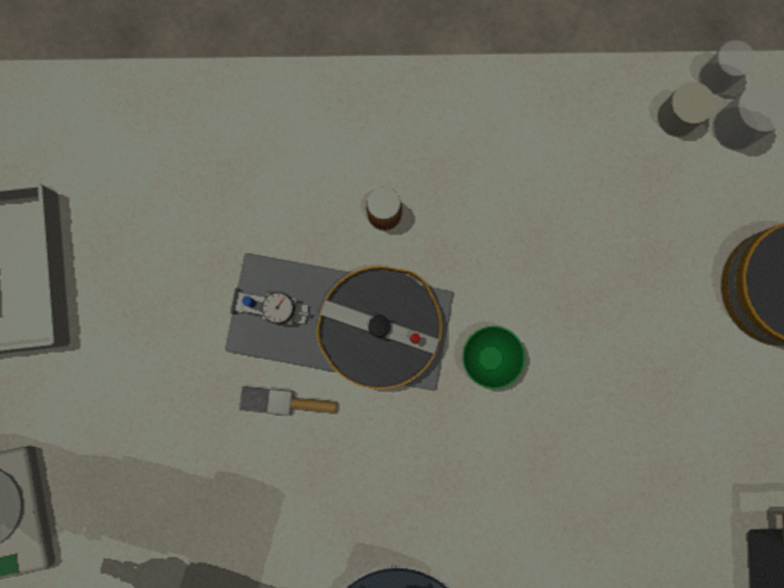

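The scene shows the sieve with the gauge to its right, the bowl left, the jar in front and the brush behind. In the top view (x1.4) the peg is at about (416,338), the nut at (380,326) and the handle at (249,301). I'll enlarge the top view.

```bash
python3 - <<'E'
from h import *
z=np.load('cal_top.npz'); im={k:z[k] for k in z.files}
p=im["pixels"][:,:,::-1][170:290,155:385]
p=cv2.resize(p,None,fx=3.4,fy=3.4,interpolation=cv2.INTER_CUBIC); cv2.imwrite('pics/t0c.png',p)
hsv=cv2.cvtColor(im["pixels"],cv2.COLOR_RGB2HSV).astype(int)
def cen(m):
    n,l,s,c=cv2.connectedComponentsWithStats(m.astype('uint8')); i=np.argsort(-s[1:,4])[:3]+1
    for k in i: print(s[k],c[k])
r=np.zeros((420,560),bool); r[170:290,155:385]=1
print('red');cen(r&((hsv[...,0]<6)|(hsv[...,0]>174))&(hsv[...,1]>150)&(hsv[...,2]>60))
print('blue');cen(r&(abs(hsv[...,0]-112)<12)&(hsv[...,1]>130))
print('nut');cen(r&(hsv[...,2]<35))
E
```

```text
red
[293 238   7   7  34] [296.20588235 241.08823529]
blue
[174 212   9   7  40] [177.35 215.1 ]
nut
[265 225  14  18  88] [273.07954545 233.26136364]
[202 219   9  12  16] [207.375  224.3125]
[236 208   4   6   6] [237.  210.5]
```

View pics/t0c.png

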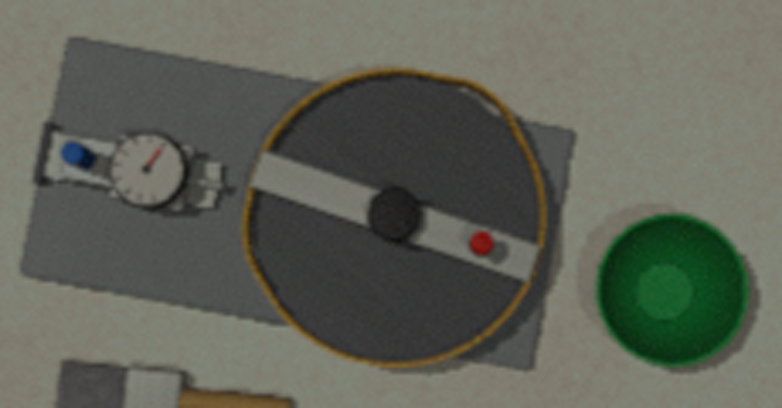

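The crop shows the gauge's line, the peg at (481,243), the nut at (394,213), and a bulge at the upper right near (485,90). Next I measure the rim profile.

```bash
python3 - <<'E'
from h import *
z=np.load('cal_top.npz'); im={k:z[k] for k in z.files}
C=[(68,37),(575,130),(533,370),(22,273)]
P=np.array([ray(im,x/3.4+155,y/3.4+170,.012)[:2] for x,y in C]); print(P)
ang=[];d=P[0]-P[1];d2=P[3]-P[2];print(np.linalg.norm(d),np.linalg.norm(d2),np.linalg.norm(P[0]-P[3]))
u=(d+d2);u/=np.linalg.norm(u);print('ydir',u,np.degrees(np.arctan2(u[1],u[0])), 'centre',P.mean(0))
peg=ray(im,296.2,241.1,.100);hd=ray(im,177.35,215.1,.085)
nut=ray(im,394/3.4+155,213/3.4+170,.081)
print('peg',peg,'handle',hd,'nut',nut,np.linalg.norm(hd-nut),np.linalg.norm((peg-nut)[:2]))
print('bowl',ray(im,673/3.4+155,290/3.4+170,.05))
# rim profile: brass pixels
hsv=cv2.cvtColor(cv2.resize(im["pixels"],None,fx=4,fy=4,interpolation=cv2.INTER_CUBIC),cv2.COLOR_RGB2HSV).astype(int)
m=(abs(hsv[...,0]-17)<8)&(hsv[...,1]>110)&(hsv[...,2]>50)
ax=nut[:2]
ys,xs=np.nonzero(m)
W=np.array([ray(im,(x+.5)/4-.5,(y+.5)/4-.5,.055)[:2] for x,y in zip(xs,ys) if 155<x/4<385 and 170<y/4<290])
# fit circle
v=W-ax;r=np.hypot(*v.T);k=(r>.09)&(r<.115);W=W[k]
c=ax.copy()
for it in range(10):
    v=W-c;r=np.hypot(*v.T);ww=r<np.median(r)+.002
    A=np.c_[2*W[ww],np.ones(ww.sum())];s=np.linalg.lstsq(A,(W[ww]**2).sum(1),rcond=None)[0];c=s[:2]
print('circle c',c,np.sqrt(s[2]+c@c))
v=W-c;r=np.hypot(*v.T);th=np.degrees(np.arctan2(v[:,1],v[:,0])-np.arctan2(u[1],u[0]))%360
for a in range(0,360,8):
    q=(th>=a)&(th<a+8)
    print(a+4,np.round(np.percentile(r[q],[10,50,90])*1000,1) if q.sum()>3 else None)
E
```

```text
[[ 0.64861689  0.24528748]
 [ 0.57834042 -0.106074  ]
 [ 0.4132421  -0.0737595 ]
 [ 0.48501989  0.27656689]]
0.3583206306230777 0.35760400774888157 0.1665604387670943
ydir [0.19842124 0.98011684] 78.5553475519677 centre [0.53130483 0.08550522]
peg [ 0.4973966  -0.03683352  0.1       ] handle [0.55968528 0.22487801 0.085     ] nut [0.51793831 0.0185074  0.081     ] 0.21058878503032755 0.05903033152282264
bowl [ 0.46573716 -0.16622691  0.05      ]
circle c [0.51813579 0.01899544] 0.09795491074423485
4 [ 96.2  98.2 100.1]
12 [ 97.7  99.8 101.6]
20 [ 98.7 100.7 102.6]
28 [ 97.9  99.9 101.9]
36 [ 96.4  98.3 100.2]
44 [96.  97.7 99.3]
52 [95.9 97.8 99.7]
60 [96.1 97.6 99.1]
68 [96.1 97.5 98.8]
76 [96.3 97.6 98.9]
84 [96.3 97.6 98.9]
92 [96.4 97.7 99.1]
100 [96.6 98.2 99.6]
108 [96.4 98.  99.5]
116 [96.3 97.9 99.4]
124 [96.3 98.  99.7]
132 [96.3 98.1 99.8]
140 [96.2 98.  99.8]
148 [96.  97.9 99.8]
156 [96.2 98.  99.8]
164 [ 96.3  98.4 100. ]
172 [ 99.2  99.7 100.4]
180 [96.  98.1 99.8]
188 [ 96.   97.9 100.1]
196 [96.  98.  99.9]
204 [ 96.  98. 100.]
212 [ 96.   98.1 100.1]
220 [96.  98.  99.9]
228 [ 97.   99.4 101.7]
236 [100.  102.1 104.1]
244 [100.8 102.7 104.6]
252 [ 99.6 101.7 103.9]
260 [ 96.7  98.6 100.6]
268 [96.  97.5 99.1]
276 [95.9 97.6 99.2]
284 [95.9 97.6 99.4]
292 [95.8 97.8 99.6]
300 [96.1 97.8 99.5]
308 [96.  98.  99.9]
316 [95.9 97.9 99.9]
324 [95.9 97.8 99.7]
332 [96.1 98.  99.9]
340 [ 96.2  98.2 100. ]
348 None
356 [97.2 98.4 99.6]
```

Found in the world frame:
- **Axis:** (0.518, 0.019), with the stand's +y at 78.6°.
- **Bulges:** the big one is about 243.5° counter-clockwise of the stylus and the small one about 20°. Turning about +116° counter-clockwise brings the big bulge home without passing the small one.

First I go behind the handle.

Call:
{"fn": "jog_arm", "kwargs": {"deltas": [3,-1.7,0,0,0,0.118,3,-1.7,0,0,0,0.118,3,-1.7,0,0,0,0.118,3,-1.7,0,0,0,0.118,3,-1.7,0,0,0,0.118,3,-1.7,0,0,0,0.118,3,-1.7,0,0,0,0.118,3,-1.7,0,0,0,0.118,3,-1.7,0,0,0,0.118,3,-1.7,0,0,0,0.118,3,-1.7,0,0,0,0.118,3,-1.7,0,0,0,0.118,3,-1.7,0,0,0,0.118,3,-1.7,0,0,0,0.118,0,0,0,0,0,0,0,0,0,0,0,0], "grip": 0, "grip_force": 60}}

```text
t: 2.1
tool_pos: [0.5674, 0.2657, 0.2308]
ee_rot: [-1.57, 0.0, 1.365]
ft_force: [-0.1, -0.8, -0.1]
opening: 0.0002
```

Call:
{"fn": "jog_arm", "kwargs": {"deltas": [0,0,-4,0,0,0,0,0,-4,0,0,0,0,0,-4,0,0,0,0,0,-3,0,0,0,0,0,-1.3,0,0,0,0,0,0,0,0,0]}}

```text
t: 2.85
tool_pos: [0.5673, 0.266, 0.0682]
ee_rot: [-1.57, 0.001, 1.367]
ft_force: [-0.4, -0.6, 0.4]
opening: 0.0002
```

```bash
python3 - <<'E'
from h import *
snap("scene","s1.png",crop=(230,120,450,285),sc=3.6)
snap("top","t1.png",crop=(155,170,385,290),sc=3.4)
E
```

```text
(no output)
```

View pics/s1.png

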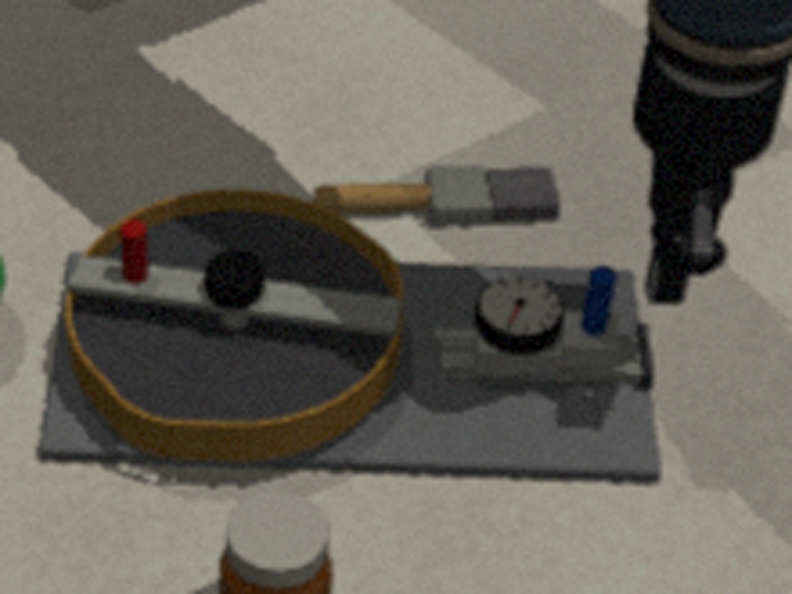

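View pics/t1.png

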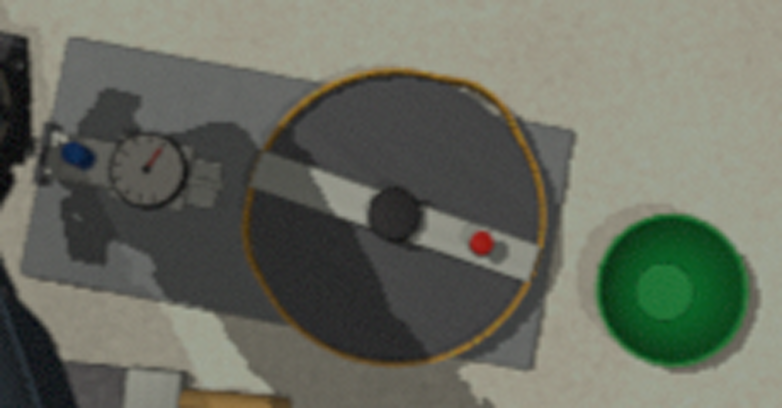

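The bracket behind the handle is low, and the finger stands clear behind the blue handle, lined up with it. I push along (-0.198, -0.98).

Call:
{"fn": "jog_arm", "kwargs": {"deltas": [-0.16,-0.8,-0.4,0,0,0,-0.16,-0.8,0,0,0,0,-0.04,-0.2,0,0,0,0,-0.04,-0.2,0,0,0,0,-0.04,-0.2,0,0,0,0,-0.04,-0.2,0,0,0,0,-0.04,-0.2,0,0,0,0,-0.04,-0.2,0,0,0,0]}}

```text
t: 3.95
tool_pos: [0.5628, 0.2394, 0.0647]
ee_rot: [-1.571, -0.004, 1.367]
ft_force: [-0.1, 9.1, -2.3]
opening: -0.0
```

Call:
{"fn": "jog_arm", "kwargs": {"deltas": [-0.03,-0.15,0,0,0,0,-0.03,-0.15,0,0,0,0,-0.03,-0.15,0,0,0,0,-0.03,-0.15,0,0,0,0,-0.03,-0.15,0,0,0,0,-0.03,-0.15,0,0,0,0]}}

```text
t: 4.7
tool_pos: [0.561, 0.2304, 0.0647]
ee_rot: [-1.571, -0.004, 1.367]
ft_force: [0.1, 10.9, -1.9]
opening: -0.0004
```

Call:
{"fn": "jog_arm", "kwargs": {"deltas": [-0.02,-0.1,0,0,0,0,-0.02,-0.1,0,0,0,0,-0.01,-0.05,0,0,0,0,-0.01,-0.05,0,0,0,0]}}

```text
t: 5.2
tool_pos: [0.5605, 0.2279, 0.0648]
ee_rot: [-1.571, -0.005, 1.367]
ft_force: [0.8, 12.1, -2.2]
opening: -0.0
```

Call:
{"fn": "jog_arm", "kwargs": {"deltas": [-0.01,-0.05,0,0,0,0,-0.01,-0.05,0,0,0,0]}}

```text
t: 5.45
tool_pos: [0.5604, 0.2272, 0.0648]
ee_rot: [-1.571, -0.005, 1.368]
ft_force: [1.1, 14.5, -2.9]
opening: -0.0001
```

Call:
{"fn": "jog_arm", "kwargs": {"deltas": [-0.01,-0.04,0,0,0,0]}}

```text
t: 5.58
tool_pos: [0.5604, 0.2271, 0.0648]
ee_rot: [-1.571, -0.006, 1.368]
ft_force: [0.6, 15.3, -3.6]
opening: 0.0
```

Call:
{"fn": "jog_arm", "kwargs": {"deltas": [-0.01,-0.04,0,0,0,0]}}

```text
t: 5.7
tool_pos: [0.5604, 0.2271, 0.0648]
ee_rot: [-1.571, -0.007, 1.368]
ft_force: [0.4, 17.8, -4.1]
opening: -0.0002
```

The tool has stopped and the force is climbing, so the carriage is at its stop. I hold briefly, back off, rise and check.

Call:
{"fn": "jog_arm", "kwargs": {"deltas": [0,-0.03,0,0,0,0,0,0,0,0,0,0,0,0,0,0,0,0,0.1,0.5,0,0,0,0,0.2,1,0,0,0,0,0,0,4,0,0,0,0,0,4,0,0,0,0,0,2,0,0,0]}}

```text
t: 6.7
tool_pos: [0.5635, 0.2389, 0.1667]
ee_rot: [-1.573, -0.001, 1.366]
ft_force: [-0.4, 0.9, -0.6]
opening: -0.0
```

```bash
python3 - <<'E'
from h import *
im=snap("top","t2.png",crop=(155,170,385,290),sc=3.4)
snap("scene","s2.png",crop=(230,120,450,285),sc=3.6)
E
```

```text
(no output)
```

View pics/t2.png

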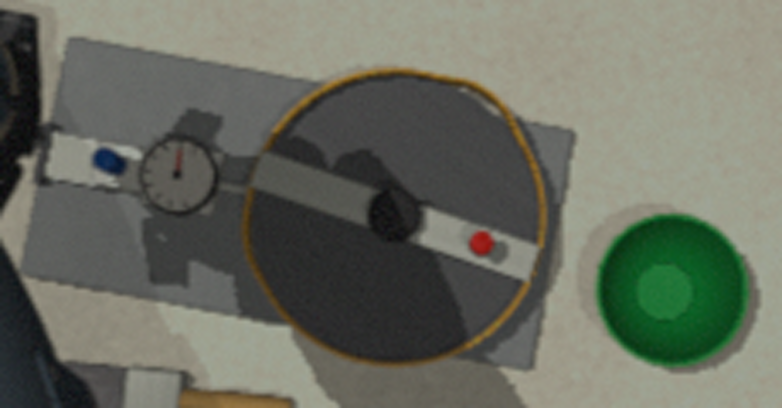

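View pics/s2.png

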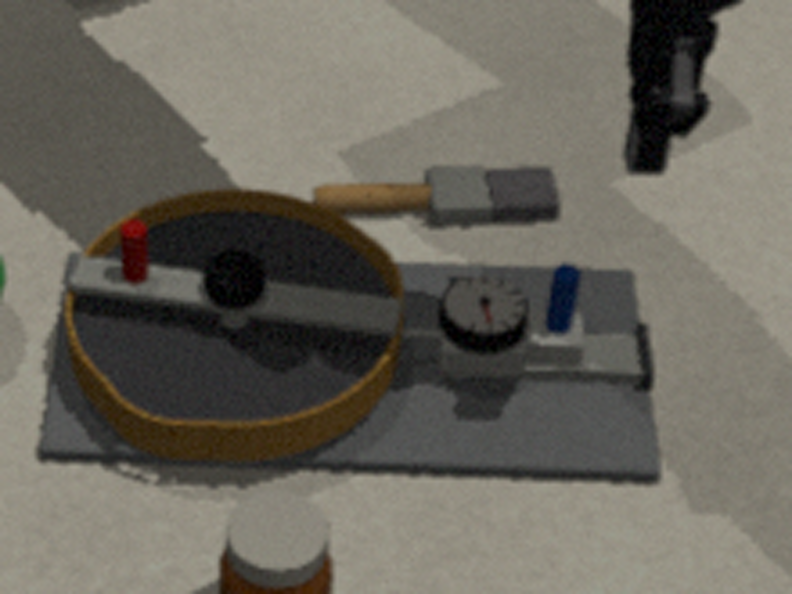

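The carriage is home: the needle has turned counter-clockwise and the gauge's rod reaches the rim. Next I go to the peg, standing 32 mm behind it for a counter-clockwise push.

Call:
{"fn": "jog_arm", "kwargs": {"deltas": [-0.8,-2.2,0,0,0,-0.143,-0.8,-2.2,0,0,0,-0.143,-0.8,-2.2,0,0,0,-0.143,-0.8,-2.2,0,0,0,-0.143,-0.8,-2.2,0,0,0,-0.143,-0.8,-2.2,0,0,0,-0.143,-0.8,-2.2,0,0,0,-0.143,-0.8,-2.2,0,0,0,-0.143,-0.8,-2.2,0,0,0,-0.143,-0.8,-2.2,0,0,0,-0.143,-0.8,-2.2,0,0,0,-0.143,-0.8,-2.2,0,0,0,-0.143,0,0,0,0,0,0]}}

```text
t: 8.43
tool_pos: [0.4657, -0.0264, 0.1634]
ee_rot: [-1.572, 0.001, -0.352]
ft_force: [-0.2, -0.5, 1.2]
opening: -0.0
```

Call:
{"fn": "jog_arm", "kwargs": {"deltas": [0,0,-4,0,0,0,0,0,-3.5,0,0,0,0,0,-1.4,0,0,0,0,0,0,0,0,0]}}

```text
t: 8.93
tool_pos: [0.4662, -0.025, 0.0747]
ee_rot: [-1.571, 0.002, -0.348]
ft_force: [-0.2, -0.1, 0.5]
opening: 0.0003
```

```bash
python3 - <<'E'
from h import *
snap("scene","s3.png",crop=(230,120,450,285),sc=3.6)
E
```

```text
(no output)
```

View pics/s3.png

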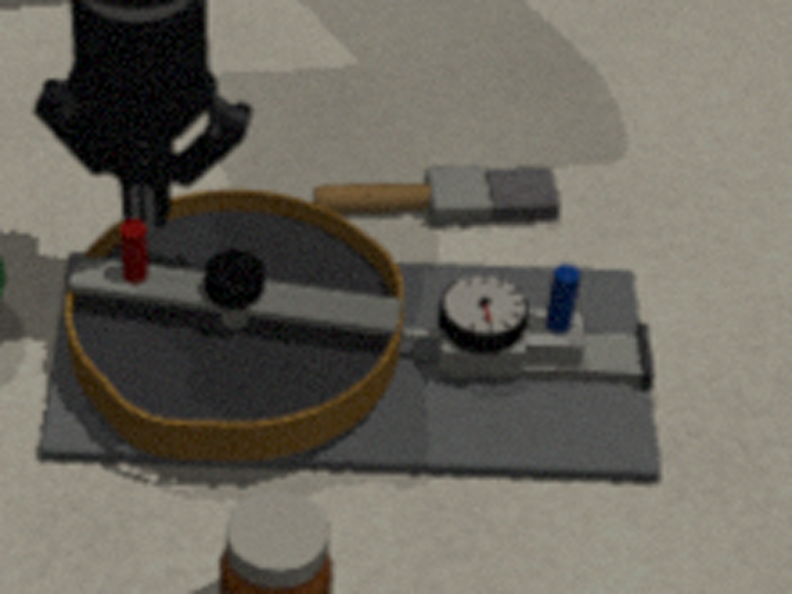

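The fingers stand just behind the red peg, at about (147,210) in the crop, and are clear of it. I work out the arc increments.

```bash
cat > arc.py <<'E'
from h import *
import sys
a0=float(sys.argv[1]);a1=float(sys.argv[2]);st=float(sys.argv[3]);off=float(sys.argv[4]) if len(sys.argv)>4 else .019
o=get_obs();p=o["tool_pos"][:2];yaw=o["ee_rot"][2]
ax=np.array([.518,.019])
print('now',p,yaw,'f',o["ft_force"])
r=[]
for a in np.arange(a0,a1+1e-6,st):
    f=np.radians(-110.3+a);n=np.array([-np.sin(f),np.cos(f)])
    t=ax+.06*np.array([np.cos(f),np.sin(f)])-off*n
    d=np.round((t-p)*100,2);dy=round(f+np.pi/2-yaw,3);p=p+d/100;yaw+=dy
    r+=[d[0],d[1],0,0,0,dy]
print(len(r)//6,[float(x) for x in r])
E
python3 arc.py 0 0 1;python3 arc.py 0 48 3
```

```text
now [ 0.4669369 -0.0251224] -0.34856530185371737 f [ 0.82325884 -0.01141826  1.00870118]
1 [1.24, -0.56, 0.0, 0.0, 0.0, -0.006]
now [ 0.4669369 -0.0251224] -0.34856530185371737 f [ 0.82325884 -0.01141826  1.00870118]
17 [1.24, -0.56, 0.0, 0.0, 0.0, -0.006, 0.27, -0.19, 0.0, 0.0, 0.0, 0.053, 0.27, -0.18, 0.0, 0.0, 0.0, 0.052, 0.29, -0.17, 0.0, 0.0, 0.0, 0.052, 0.29, -0.15, 0.0, 0.0, 0.0, 0.053, 0.3, -0.14, 0.0, 0.0, 0.0, 0.052, 0.31, -0.12, 0.0, 0.0, 0.0, 0.052, 0.31, -0.1, 0.0, 0.0, 0.0, 0.053, 0.32, -0.09, 0.0, 0.0, 0.0, 0.052, 0.32, -0.07, 0.0, 0.0, 0.0, 0.053, 0.32, -0.05, 0.0, 0.0, 0.0, 0.052, 0.33, -0.04, 0.0, 0.0, 0.0, 0.052, 0.33, -0.02, 0.0, 0.0, 0.0, 0.053, 0.33, -0.0, 0.0, 0.0, 0.0, 0.052, 0.33, 0.01, 0.0, 0.0, 0.0, 0.052, 0.33, 0.04, 0.0, 0.0, 0.0, 0.053, 0.32, 0.05, 0.0, 0.0, 0.0, 0.052]
```

Call:
{"fn": "jog_arm", "kwargs": {"deltas": [0.31,-0.14,0,0,0,0,0.31,-0.14,0,0,0,0,0.31,-0.14,0,0,0,0,0.31,-0.14,0,0,0,-0.006,0.27,-0.19,0,0,0,0.053,0.27,-0.18,0,0,0,0.052,0.29,-0.17,0,0,0,0.052,0.29,-0.15,0,0,0,0.053]}}

```text
t: 9.98
tool_pos: [0.4889, -0.0377, 0.0751]
ee_rot: [-1.57, 0.003, -0.144]
ft_force: [-5.6, 1.7, 4.1]
opening: -0.0001
```

Contact, with about 6 N, as expected. I continue the arc.

Call:
{"fn": "jog_arm", "kwargs": {"deltas": [0.3,-0.14,0,0,0,0.052,0.31,-0.12,0,0,0,0.052,0.31,-0.1,0,0,0,0.053,0.32,-0.09,0,0,0,0.052,0.32,-0.07,0,0,0,0.053,0.32,-0.05,0,0,0,0.052,0.33,-0.04,0,0,0,0.052,0.33,-0.02,0,0,0,0.053]}}

```text
t: 10.98
tool_pos: [0.5143, -0.0448, 0.0751]
ee_rot: [-1.571, 0.003, 0.274]
ft_force: [-6.3, -2.2, 4.6]
opening: 0.0002
```

```bash
python3 - <<'E'
from h import *
snap("scene","s4.png",crop=(230,120,450,285),sc=3.6)
E
python3 arc.py 39 87 3
```

```text
now [ 0.51497794 -0.04471777] 0.276855137684211 f [-0.89351223 -0.79466932  0.30437635]
17 [0.43, 0.08, 0.0, 0.0, 0.0, 0.05, 0.33, 0.01, 0.0, 0.0, 0.0, 0.052, 0.32, 0.04, 0.0, 0.0, 0.0, 0.052, 0.33, 0.05, 0.0, 0.0, 0.0, 0.053, 0.32, 0.06, 0.0, 0.0, 0.0, 0.052, 0.32, 0.09, 0.0, 0.0, 0.0, 0.052, 0.31, 0.1, 0.0, 0.0, 0.0, 0.053, 0.31, 0.11, 0.0, 0.0, 0.0, 0.052, 0.3, 0.13, 0.0, 0.0, 0.0, 0.052, 0.3, 0.15, 0.0, 0.0, 0.0, 0.053, 0.29, 0.16, 0.0, 0.0, 0.0, 0.052, 0.27, 0.18, 0.0, 0.0, 0.0, 0.052, 0.27, 0.19, 0.0, 0.0, 0.0, 0.053, 0.26, 0.21, 0.0, 0.0, 0.0, 0.052, 0.24, 0.22, 0.0, 0.0, 0.0, 0.053, 0.24, 0.23, 0.0, 0.0, 0.0, 0.052, 0.22, 0.24, 0.0, 0.0, 0.0, 0.052]
```

View pics/s4.png

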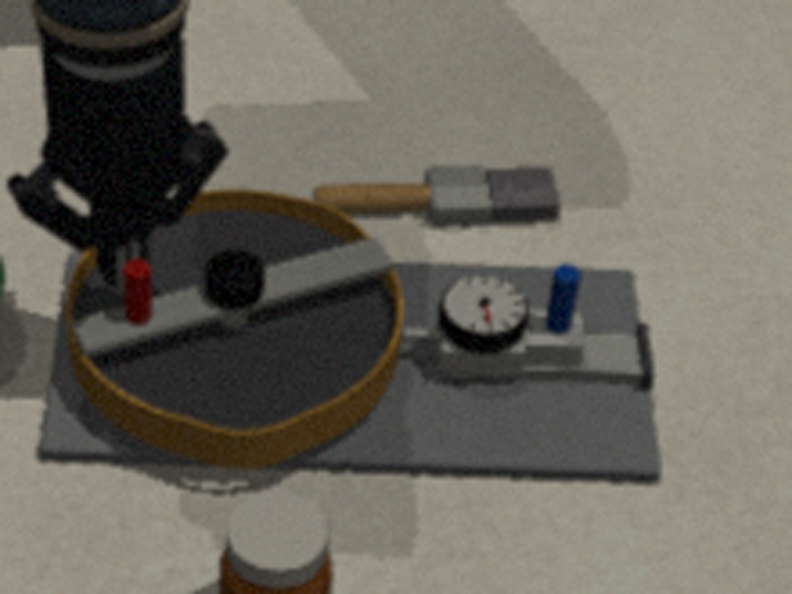

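The peg pushes well and the table has turned about 37°. The needle still shows the round-rim reading. I continue.

Call:
{"fn": "jog_arm", "kwargs": {"deltas": [0.4,0.06,0,0,0,0.05,0.33,0.01,0,0,0,0.052,0.32,0.04,0,0,0,0.052,0.33,0.05,0,0,0,0.053,0.32,0.06,0,0,0,0.052,0.32,0.09,0,0,0,0.052,0.31,0.1,0,0,0,0.053,0.31,0.11,0,0,0,0.052,0.3,0.13,0,0,0,0.052,0.3,0.15,0,0,0,0.053,0.29,0.16,0,0,0,0.052,0.27,0.18,0,0,0,0.052,0.27,0.19,0,0,0,0.053,0.26,0.21,0,0,0,0.052,0.24,0.22,0,0,0,0.053]}}

```text
t: 12.9
tool_pos: [0.5615, -0.0282, 0.0751]
ee_rot: [-1.572, 0.003, 1.056]
ft_force: [0.5, -8.1, -1.5]
opening: 0.0001
```

```bash
python3 - <<'E'
from h import *
snap("scene","s5.png",crop=(230,120,450,285),sc=3.6)
snap("top","t5.png",crop=(155,170,385,290),sc=3.4)
E
python3 arc.py 84 117 3
```

```text
now [ 0.56161053 -0.02723221] 1.0561066602713076 f [ 0.51597326 -2.57334634 -0.68652334]
12 [0.18, 0.26, 0.0, 0.0, 0.0, 0.056, 0.22, 0.24, 0.0, 0.0, 0.0, 0.052, 0.21, 0.26, 0.0, 0.0, 0.0, 0.052, 0.19, 0.26, 0.0, 0.0, 0.0, 0.053, 0.18, 0.28, 0.0, 0.0, 0.0, 0.052, 0.17, 0.28, 0.0, 0.0, 0.0, 0.052, 0.15, 0.3, 0.0, 0.0, 0.0, 0.053, 0.14, 0.3, 0.0, 0.0, 0.0, 0.052, 0.12, 0.3, 0.0, 0.0, 0.0, 0.053, 0.1, 0.32, 0.0, 0.0, 0.0, 0.052, 0.09, 0.31, 0.0, 0.0, 0.0, 0.052, 0.07, 0.33, 0.0, 0.0, 0.0, 0.053]
```

View pics/s5.png

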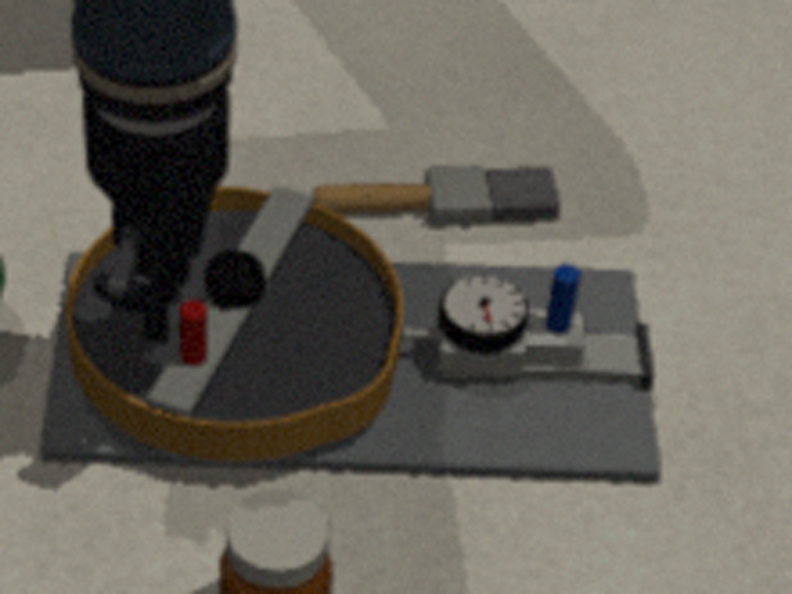

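View pics/t5.png

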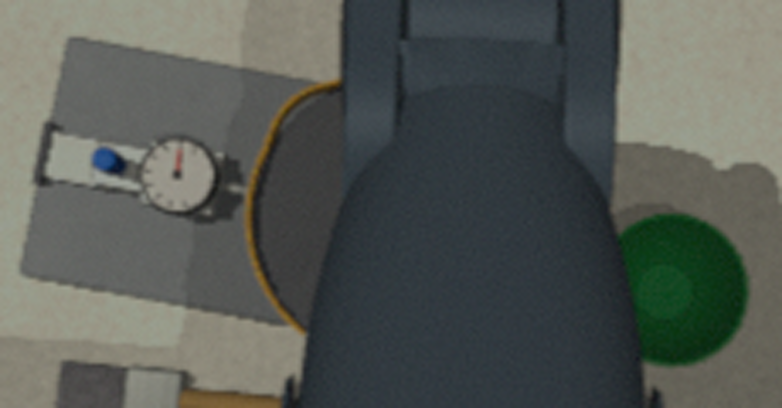

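About 81° turned and the bulge is now approaching the gauge at the upper left. I continue to about 105°.

Call:
{"fn": "jog_arm", "kwargs": {"deltas": [0.18,0.26,0,0,0,0.056,0.22,0.24,0,0,0,0.052,0.21,0.26,0,0,0,0.052,0.19,0.26,0,0,0,0.053,0.18,0.28,0,0,0,0.052,0.17,0.28,0,0,0,0.052,0.15,0.3,0,0,0,0.053]}}

```text
t: 13.88
tool_pos: [0.575, -0.0095, 0.0752]
ee_rot: [-1.572, 0.003, 1.425]
ft_force: [2.1, -9.4, -1.9]
opening: 0.0004
```

```bash
python3 - <<'E'
from h import *
snap("scene","s6.png",crop=(230,120,450,285),sc=3.6)
snap("top","t6.png",crop=(155,170,285,290),sc=5)
E
python3 arc.py 105 121 2
```

```text
now [ 0.57503463 -0.00870721] 1.4256198854132862 f [ 1.5406268  -3.76483991 -0.8305201 ]
9 [0.1, 0.32, 0.0, 0.0, 0.0, 0.053, 0.08, 0.21, 0.0, 0.0, 0.0, 0.035, 0.07, 0.21, 0.0, 0.0, 0.0, 0.034, 0.07, 0.2, 0.0, 0.0, 0.0, 0.035, 0.06, 0.22, 0.0, 0.0, 0.0, 0.035, 0.05, 0.21, 0.0, 0.0, 0.0, 0.035, 0.05, 0.21, 0.0, 0.0, 0.0, 0.035, 0.03, 0.22, 0.0, 0.0, 0.0, 0.035, 0.03, 0.22, 0.0, 0.0, 0.0, 0.035]
```

View pics/s6.png

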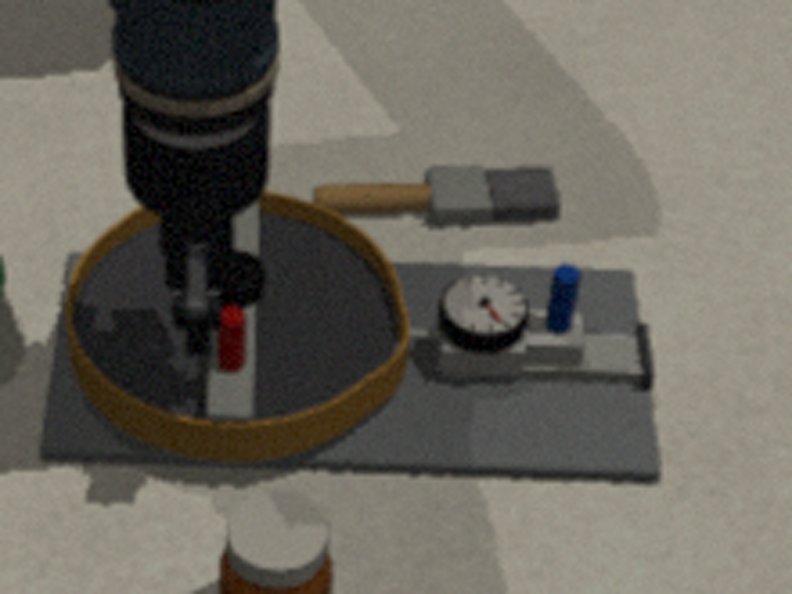

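View pics/t6.png

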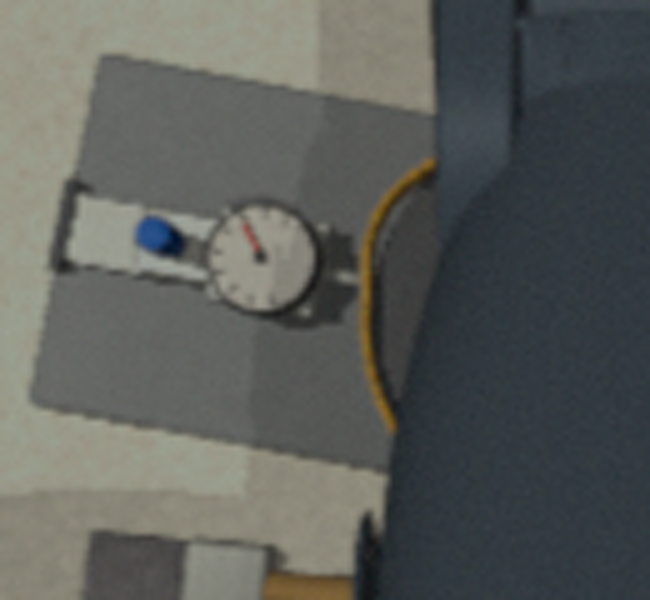

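The needle is now moving, at about 119° against 54° free, which is about 2.5 mm. At the top it should point about 178° from free, to the lower left. I continue slowly.

Call:
{"fn": "jog_arm", "kwargs": {"deltas": [0.1,0.3,0,0,0,0.053,0.08,0.21,0,0,0,0.035,0.07,0.21,0,0,0,0.034,0.07,0.2,0,0,0,0.035]}}

```text
t: 14.48
tool_pos: [0.5786, -0.0008, 0.0753]
ee_rot: [-1.573, 0.004, 1.581]
ft_force: [3.9, -11.4, -2.2]
opening: -0.0004
```

```bash
python3 - <<'E'
from h import *
snap("top","t7.png",crop=(155,170,285,290),sc=5)
E
python3 arc.py 112 124 1.5
```

```text
now [ 5.78701841e-01 -3.53459375e-04] 1.583349640719116 f [ 3.55739038 -7.00453542 -2.56613029]
9 [-0.02, 0.21, 0.0, 0.0, 0.0, 0.017, 0.05, 0.16, 0.0, 0.0, 0.0, 0.026, 0.04, 0.16, 0.0, 0.0, 0.0, 0.026, 0.03, 0.16, 0.0, 0.0, 0.0, 0.027, 0.03, 0.17, 0.0, 0.0, 0.0, 0.026, 0.03, 0.16, 0.0, 0.0, 0.0, 0.026, 0.02, 0.16, 0.0, 0.0, 0.0, 0.026, 0.02, 0.17, 0.0, 0.0, 0.0, 0.026, 0.01, 0.16, 0.0, 0.0, 0.0, 0.027]
```

View pics/t7.png

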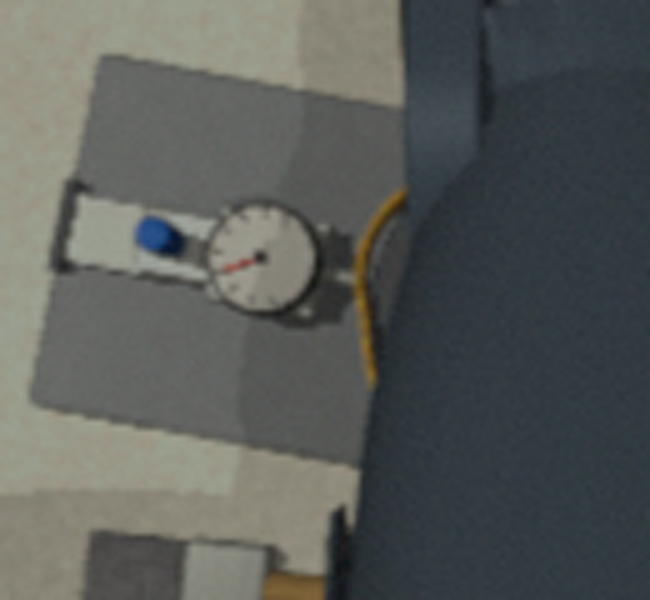

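The needle is at about 199°, which is about 5.6 mm. I go a few more degrees to the top.

Call:
{"fn": "jog_arm", "kwargs": {"deltas": [0,0.18,0,0,0,0.017,0.04,0.16,0,0,0,0.026,0.03,0.15,0,0,0,0.026]}}

```text
t: 14.9
tool_pos: [0.5799, 0.0043, 0.0754]
ee_rot: [-1.573, 0.004, 1.65]
ft_force: [7.1, -10.7, -4.5]
opening: 0.0002
```

```bash
python3 - <<'E'
from h import *
snap("top","t8.png",crop=(155,170,285,290),sc=5)
E
python3 arc.py 116 121 1
```

```text
now [0.5799212  0.00459268] 1.6516346200434868 f [ 4.57764201 -6.79146164 -2.14375022]
6 [-0.03, 0.15, 0.0, 0.0, 0.0, 0.019, 0.02, 0.1, 0.0, 0.0, 0.0, 0.017, 0.02, 0.11, 0.0, 0.0, 0.0, 0.018, 0.02, 0.11, 0.0, 0.0, 0.0, 0.017, 0.01, 0.11, 0.0, 0.0, 0.0, 0.017, 0.02, 0.11, 0.0, 0.0, 0.0, 0.018]
```

View pics/t8.png

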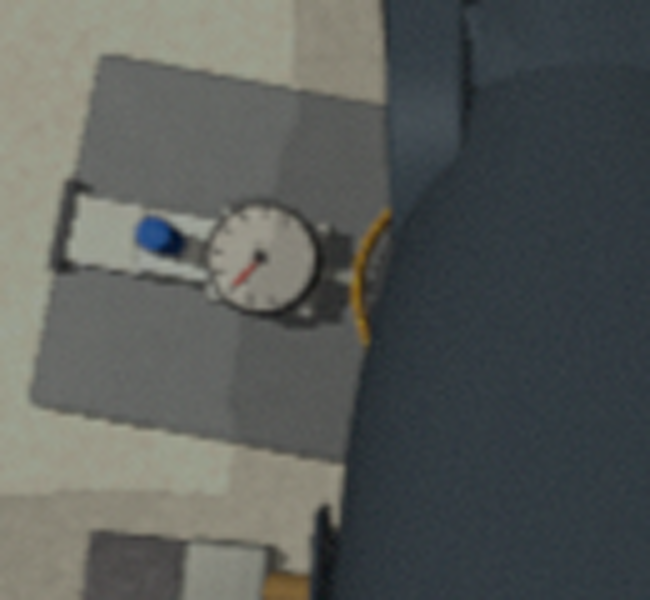

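The needle is at about 226°, which is about 6.7 mm, so only a degree or two short. One small nudge, then back off and lift.

Call:
{"fn": "jog_arm", "kwargs": {"deltas": [0,0.1,0,0,0,0.017,0,0,0,0,0,0,0,-0.2,0,0,0,0,0,-0.5,0,0,0,0,0,-0.8,0,0,0,0,0,0,2,0,0,0,0,0,4,0,0,0,0,0,4,0,0,0]}}

```text
t: 15.95
tool_pos: [0.5778, -0.0081, 0.1762]
ee_rot: [-1.57, -0.0, 1.669]
ft_force: [0.5, -0.8, 0.1]
opening: -0.0001
```

Call:
{"fn": "jog_arm", "kwargs": {"deltas": [-2,-4,2,0,0,0,-3,-5,1,0,0,0,-3,-5,1,0,0,0,-3,-5,0,0,0,0,-3,-5,0,0,0,0,0,0,0,0,0,0,0,0,0,0,0,0]}}

```text
t: 16.82
tool_pos: [0.438, -0.2479, 0.2153]
ee_rot: [-1.571, -0.0, 1.668]
ft_force: [-0.2, -0.7, -0.3]
opening: -0.0001
```

```bash
python3 - <<'E'
from h import *
snap("top","t9.png",crop=(155,160,345,290),sc=4.2)
snap("scene","s9.png",sc=1.4)
E
```

```text
(no output)
```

View pics/t9.png

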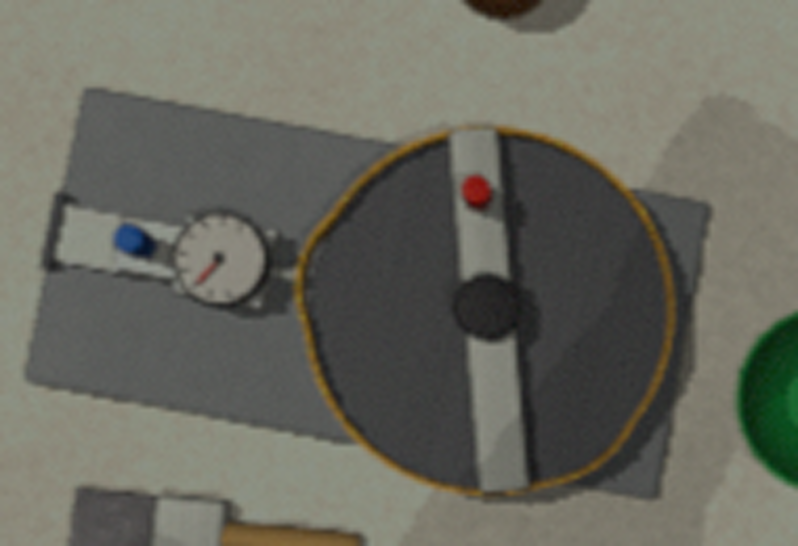

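View pics/s9.png

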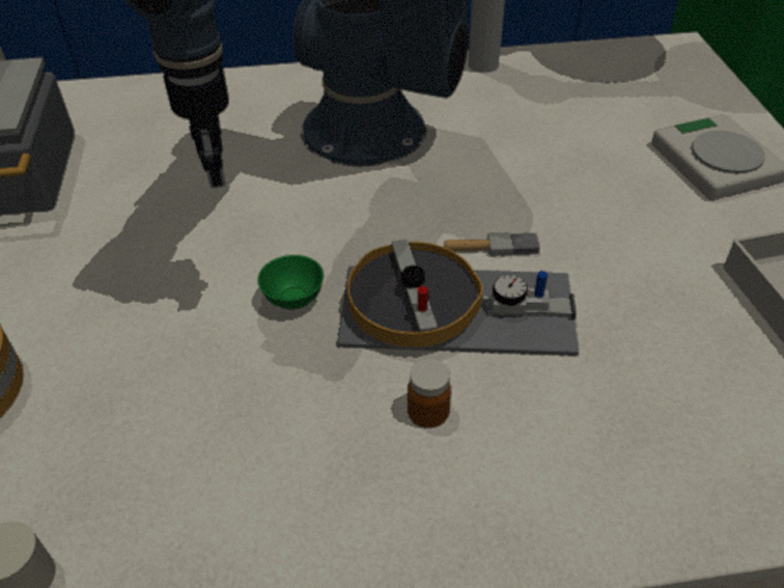

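The needle still points to about 227° (about 6.7 mm), the bulge stands at the stylus, and the bowl, jar and brush haven't moved. One last numeric check, then I hand in.

```bash
python3 - <<'E'
from h import *
z=np.load('cal_top.npz'); im={k:z[k] for k in z.files}
hsv=cv2.cvtColor(im["pixels"],cv2.COLOR_RGB2HSV).astype(int)
m=(abs(hsv[...,0]-112)<12)&(hsv[...,1]>130);m[:, :160]=0;m[:,220:]=0;m[:200]=0;m[240:]=0
ys,xs=np.nonzero(m);h=ray(im,xs.mean(),ys.mean(),.085);print('handle dist',np.linalg.norm(h[:2]-[.518,.019]))
p=ray(im,155+477/4.2,160+190/4.2,.103);v=p[:2]-[.518,.019];print('turned',(np.degrees(np.arctan2(v[1],v[0]))+110.3))
E
```

```text
handle dist 0.18934664901814496
turned 113.48501581603344
```

```bash
python3 -c "
from rig import close_job;print(close_job())"
```

```text
the job is handed in; nothing more can be done
None
```

The job is handed in: the gauge is home against its stop and the highest bulge stands at the stylus. No verdict is reported, so this rests on my own checks.

- **Gauge:** I pushed the blue handle with shut fingers until it stopped moving, at about 18 N, with 9–15 N on the way.
- **Turntable:** I pushed the red peg about 115° counter-clockwise, the way that keeps the small bulge off the stylus. I kept to about 0.4 rad/s, and the highest force reading was about 14 N. Then I backed off and moved the arm clear.
- **Bulge at the stylus:** in the last picture the needle has turned about 173° from free, which is about 6.7 mm pushed in. The limit is 5.5 mm and the bulge's top about 6.9 mm. The rim visibly bulges at the stylus.
- **Loose things:** the bowl, jar and brush stand where they were.

**Disagreements:**
- The camera puts the handle 189 mm from the axis, not the nominal 192.5 mm. The hard stop makes that impossible, so I take it as a bias in finding the handle's middle. The finger's position at the stop agreed with the nominal value to about 1 mm.
- The camera measured 113.5° turned, against 116.5° estimated from the first picture. I went by the needle reading.

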